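# Lock the pottery wheel with its index knob

### The arm

A 7-joint arm with a two-finger parallel gripper is mounted at the origin on the work surface. World frame = base frame: x ahead of the robot, y to its left, z up, the work surface at z = 0. Lengths are in m, angles in rad, forces in N, time in s.
With the tool pointing down it reaches from about 0.35 to 0.9 m from the base axis. Payload 8.1 kg.
Tool frame: the origin (TCP) lies between the finger pads; the fingertips stand 19 mm ahead of it and the grasp point (between the pads) is the TCP; y points along the fingers, z is the direction in which the jaws open and shut, and the axes are right-handed (so a half turn about y gives the same grasp; the last joint's range is limited). The gripper opens to 92 mm and grips with 3 to 60 N. Pads are 19 mm wide; open, the fingers measure 130 mm over their backs; the gripper's body (75 mm by 190 mm) begins 47 mm behind the grasp point.
Start: joints at [1.017, 0.434, 0.025, 1.573, -0.012, 1.134, -0.075], TCP at [0.272, -0.563, 0.246] pointing down, gripper open.
Joint ranges: [-2.62, 2.62], [-0.44, 2.09], [-1.27, 1.32], [0.08, 2.57], [-1.32, 4.46], [0.12, 2], [-2.74, 2.74]. Speed limits (rad/s): [2.22, 2.22, 3.01, 3.01, 3.14, 3.14, 3.14].

### API

Orientations are given as a unit quaternion [w, x, y, z].
In Python, from cell import r, snapshot, camera_info gives the robot as it stands. The module is installed in compiled form; this text tells all that it offers.
- The arm moves only by the shell command python3 -m jog 'ROWS' [FORCE]. ROWS is JSON, a list of rows, each a list of 7 numbers: the turn, a rotation vector about the tool's x, y, z in degrees, then the shift along the tool's x, y, z in mm, then the closure, from -1 (fully open) to 1 (shut), so that 0 is half open. In form: [[ax, ay, az, dx, dy, dz, claw], ...]. A call has 1 to 20 rows; each row is the pose to reach, as a shift and turn from the pose commanded when the call began, along the tool's axes at that moment; what a row does not reach only later rows make up. A row lasts 1/10 s, in which the tool goes at most 50 mm and 8.59 degrees, less where a joint would pass 70% of its speed; a pose out of reach is approached as far as the arm can. A call with a gripper value outside its range is refused whole. The fingers move at their own pace and stop on an object; FORCE is the grip in N (left out, the last holds). Time passes only in rows, so rows that repeat a pose let the fingers close. It gives the time, the measured TCP pose, the force and the opening at its end, in the units of the state.
- r.state(): the state, without advancing time (a new reading comes with each control period).
- snapshot(name): name is "scene" or "top"; returns the picture (420x560x3 uint8, red, green, blue); there is no depth.
- camera_info(name): a dict with "fx", "fy", "cx", "cy" (pixels), "cam_to_world" (4x4, takes a point from camera to world coordinates). Camera axes: x right, y up, looking along -z (the intrinsics and any distortion apply to the point x, -y, -z); pixel columns grow to the right and rows downward; lengths in m; the calibration is good to about 2 mm. A picture is of the moment at which its call begins. camera_info takes no time and is no camera call.
- r.close_job(): hands the job in, once; it reports no verdict.
The state is a dict: "clock": time; "joint_positions": joint angles; "dq": joint speeds; "joint_torque": joint torques, N m; "eef_pos": TCP position; "orientation": TCP orientation; "wrist_force": force on the tool from outside, world axes, zero at the start; "ft_torque": the same for the moment, N m; "gripper_width": finger opening in m.
Only numpy, scipy, OpenCV 4.12 (cv2) and the standard library are available. Lean on these libraries where they do the work, as an engineer would, in place of code of your own. Each camera call takes 0.05 s, during which the arm holds its last target. There are 200 camera calls.

### The job

Lock the tabletop pottery wheel with the black knob on its deck: turn the knob clockwise until you feel the torque dip at the hidden notch, push the knob in there, and turn it on clockwise towards its stop so that it stays down by itself when you let go. Be gentle: never force the knob against the ring inside, and leave the clay bowl, tray, jug and flask where they stand.

Things in the scene. Friction and masses are not known exactly. Their poses are not given: they have to be found in the camera images.
- wheel: tabletop pottery wheel, fixed: light grey case 250 x 390 mm, deck 75 mm above the table; origin under the middle of the case on the table, z up. An aluminium wheel head (diameter 190, top at z = 103 mm) stands at (0, +75) mm; the knob's upright axis at (-30, -125) mm
- collar: round steel collar on the deck about the knob's axis, fixed, diameter 80 mm, 30 mm tall; origin on that axis at deck height, 75 mm above the table. It hides an index ring with one notch, set by wherever the wheel stopped; it cannot be seen. From about 0.15 rad past the notch the ring holds the pushed-in knob down
- knob_grip (a point): point to grip the black knob, on its upright axis: the knob is a bar 56 mm long (along this frame's x), 14 mm wide (y, the way to grip it) and 46 mm tall on a round skirt of diameter 66 mm; the point lies in the bar 16 mm below its top and 30 mm above the skirt, 155 mm above the table when the knob is up; pushed in and locked it is about 8 mm lower
- knob: the same knob; origin on its axis under the skirt, 117 mm above the table when up; x along the bar, z up. It can be pushed in 10 mm against a spring (about 4 N at first, 6 N fully in), but a key under it meets the ring after 1 mm: only at the notch does it go in, with about 5 degrees of play either way
- knob_turn (a joint): turn of the knob, rad, growing clockwise from above; 0 to 2.0, starts at 0 to 0.3. The notch lies between 0.65 and 1.1. Drag is about 0.1 N m; within 0.14 of the notch's middle a sprung ball drops in a groove: torque falls below zero, is nil at the middle, then climbs to 0.2-0.5 N m to leave. Pushed in, it turns only on clockwise over that hump to a hard stop 0.4 past the notch
- bowl: leather-hard clay bowl, diameter 94, 48 mm tall, loose on the wheel head; origin under its centre
- tray: beige tool tray 130 x 220 x 45 mm on the table, loose; origin under its centre
- jug: white plastic jug with a handle, diameter 110, 130 mm tall, loose; origin under its centre
- flask: blue drinking flask, diameter 68, 230 mm tall, loose; origin under its centre

How it is judged:
By the outcome, as a careful person would: the job done as asked, in the order asked, and still so for the second after the job is handed in, with the robot touching nothing.
It also fails if it takes over 72 s, if anything falls off the work surface, if the arm or the gripper's body presses on something with over 40 N, if the wrist force passes 120 N, or if a joint passes its speed limit or range.

## Working session

There is one attempt and no reset: what is moved stays moved. The work goes in short steps, Python scripts to look and compute and a shell command to move; the robot and the scene stay as the last step left them, time stands still between calls to the robot, and variables do not carry over. Pictures are saved under pics/ and viewed, about 8 in all and at most 12, crops included, and the job is handed in when it is done.

```bash
mkdir -p pics; python3 - <<'E'
from cell import r,snapshot,camera_info
import cv2,numpy as np
np.set_printoptions(precision=4,suppress=True)
for n in("scene","top"):
    im=snapshot(n); cv2.imwrite(f"pics/{n}0.png",im[:,:,::-1]); print(n,camera_info(n))
print(r.state())
E
```

```text
scene {'fx': 401.5715408911603, 'fy': 401.5715408911603, 'cx': 276.8721980388821, 'cy': 208.7904900653811, 'cam_to_world': array([[-0.5896, -0.5539,  0.5878,  1.1954],
       [ 0.8075, -0.4197,  0.4144,  0.5154],
       [ 0.0172,  0.719 ,  0.6948,  0.9296],
       [ 0.    ,  0.    ,  0.    ,  1.    ]])}
top {'fx': 497.6175805664865, 'fy': 497.6175805664865, 'cx': 277.82457774214635, 'cy': 208.72047077910707, 'cam_to_world': array([[ 0.0237,  0.9944, -0.1027,  0.3572],
       [-0.9997,  0.0225, -0.0134,  0.0172],
       [-0.011 ,  0.103 ,  0.9946,  1.4134],
       [ 0.    ,  0.    ,  0.    ,  1.    ]])}
{'clock': 0.1, 'joint_positions': array([ 1.0174,  0.4351,  0.025 ,  1.574 , -0.0116,  1.134 , -0.0751]), 'dq': array([ 0.001 , -0.0008, -0.0005, -0.0014,  0.0014,  0.0009,  0.0012]), 'joint_torque': array([  0.0044, -66.9123,   0.9885, -31.5144,  -0.0605,   0.0374,
         0.0001]), 'eef_pos': array([ 0.2721, -0.5622,  0.245 ]), 'orientation': array([ 0.1579, -0.1582,  0.6897, -0.6887]), 'wrist_force': array([ 0.0598,  0.3447, -0.6076]), 'ft_torque': array([ 0.0781, -0.0013, -0.0067]), 'gripper_width': 0.0921932574692454}
```

View pics/top0.png

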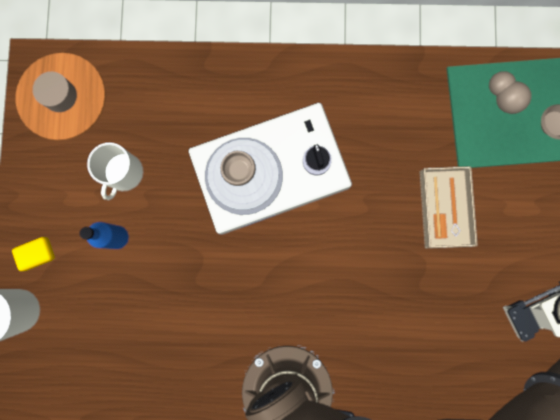

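View pics/scene0.png

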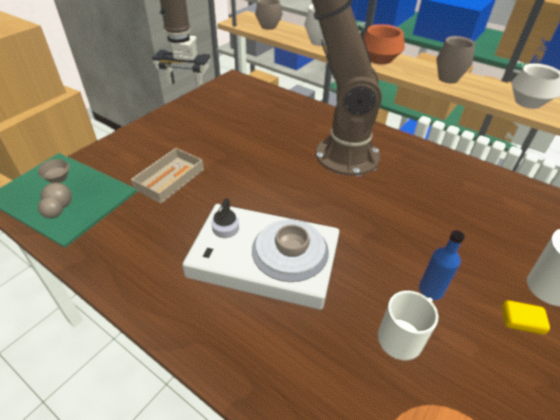

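The top view shows the case with its knob at about (317,157), the bowl at (238,168), the jug at (115,168), the flask at (105,236) and the tray at (448,207). Next I measure the case and the knob.

```bash
cat > h.py <<'E'
import numpy as np,cv2
from cell import r,snapshot,camera_info
from scipy.spatial.transform import Rotation as R
np.set_printoptions(precision=4,suppress=True)
def ray(n,u,v):
    c=camera_info(n);T=c["cam_to_world"]
    d=T[:3,:3]@np.array([(u-c["cx"])/c["fx"],-(v-c["cy"])/c["fy"],-1]);return T[:3,3],d
def on(n,u,v,z):
    o,d=ray(n,u,v);return o+d*(z-o[2])/d[2]
def proj(n,p):
    c=camera_info(n);T=c["cam_to_world"];q=T[:3,:3].T@(np.array(p)-T[:3,3])
    return np.array([c["cx"]-c["fx"]*q[0]/q[2],c["cy"]+c["fy"]*q[1]/q[2]])
def rot():
    w,x,y,z=r.state()["orientation"];return R.from_quat([x,y,z,w]).as_matrix()
E
python3 - <<'E'
from h import *
im=cv2.imread("pics/top0.png")
hsv=cv2.cvtColor(im,cv2.COLOR_BGR2HSV)
m=((hsv[:,:,1]<50)&(hsv[:,:,2]>150)).astype(np.uint8); m[:90]=0;m[:,:180]=0;m[250:]=0;m[:,360:]=0
c=max(cv2.findContours(m,0,2)[0],key=cv2.contourArea)
P=np.array([on("top",u,v,.075)[:2] for u,v in c[:,0].astype(float)],np.float32)*1000
rc=cv2.minAreaRect(P);print("case",rc)
k=((hsv[:,:,2]<70)).astype(np.uint8); k[:138]=0;k[178:]=0;k[:,:295]=0;k[:,340:]=0
c=max(cv2.findContours(k,0,2)[0],key=cv2.contourArea);print("black",cv2.fitEllipse(c),cv2.minEnclosingCircle(c))
e=cv2.fitEllipse(c);print(on("top",*e[0],.12))
s=rc[2];
cen=np.array(rc[0])/1000
# y axis of wheel points to head (image left= +y)
for a in (s,s+90,s+180,s+270):
    t=np.radians(a);Rm=np.array([[np.cos(t),-np.sin(t)],[np.sin(t),np.cos(t)]])
    print(a,cen+Rm@[-.03,-.125],proj("top",[*(cen+Rm@[-.03,-.125]),.12]),proj("top",[*(cen+Rm@[0,.075]),.103]))
cr=cv2.resize(im[130:190,285:350],None,fx=8,fy=8,interpolation=cv2.INTER_CUBIC)
s2=cv2.imread("pics/scene0.png");cs=cv2.resize(s2[190:245,200:255],None,fx=8,fy=8,interpolation=cv2.INTER_CUBIC)
cs=cv2.resize(cs,(280,480*1)) if 0 else cs[:,:]
H=480;o=np.zeros((H,800,3),np.uint8);o[:,:400]=cv2.resize(im[135:183,297:337],(400,480),interpolation=3);o[:,400:]=cv2.resize(s2[195:243,205:245],(400,480),interpolation=3)
cv2.imwrite("pics/k0.png",o)
E
```

```text
case ((608.927001953125, 61.3826904296875), (251.05543518066406, 389.7259826660156), 21.181020736694336)
black ((317.34674072265625, 158.0439910888672), (20.535905838012695, 21.91307830810547), 96.34387969970703) ((317.2845764160156, 157.61253356933594), 11.109296798706055)
[ 0.6275 -0.0664  0.12  ]
21.181020736694336 [ 0.6261 -0.066 ] [317.1887 158.5731] [242.5013 174.6396]
111.18102073669434 [0.7363 0.0786] [263.5427 116.7359] [278.4715 191.3435]
201.18102073669434 [0.5917 0.1888] [220.3393 169.3596] [295.3285 155.7678]
291.18102073669434 [0.4815 0.0442] [274.0965 212.1645] [259.5391 139.333 ]
```

View pics/k0.png

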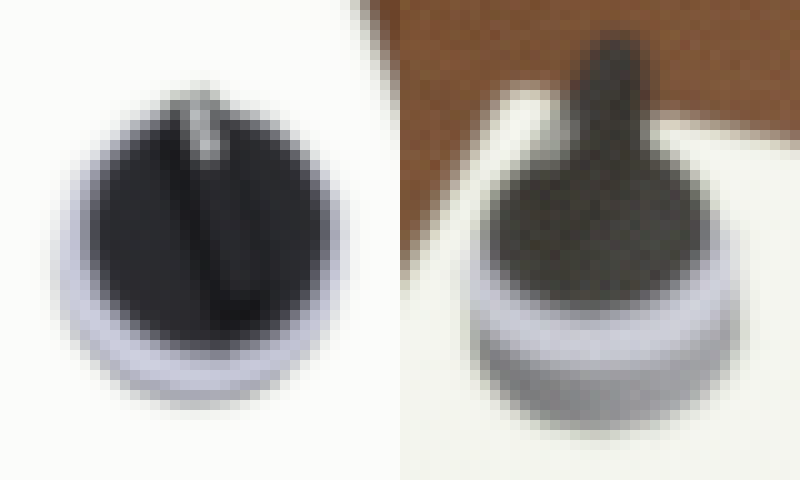

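The crop shows the bar tilted about 15° from the image's vertical, with the white marker at its far end. I compute the bar direction and the move.

```bash
cat >> h.py <<'E'
AX=np.array([.6268,-.0662])
def go(bar_deg,z,xy=AX):
    s=r.state();M=rot();p=s["eef_pos"]
    best=None
    for sg in(90,-90):
        a=np.radians(bar_deg+sg);Z=np.array([np.cos(a),np.sin(a),0]);Y=np.array([0,0,-1.]);X=np.cross(Y,Z)
        T=np.c_[X,Y,Z];rv=R.from_matrix(M.T@T).as_rotvec(degrees=True)
        print("bar",bar_deg,"sg",sg,"rotvec",rv,"shift mm",M.T@(np.array([*xy,z])-p)*1000)
E
python3 - <<'E'
from h import *
print(rot()); print(proj("top",[*AX,.171]))
im=cv2.imread("pics/top0.png");g=im.astype(float).mean(2)
for mk in [(317.0,147.5),(317.5,148.5),(316.7,145)]:
    d=on("top",*mk,.171)[:2]-AX;print(np.degrees(np.arctan2(d[1],d[0])),np.linalg.norm(d))
for a,b in [((20.5,17),(24.5,29)),((16,14),(22.5,32)),((19.5,10),(21,15.5)),((20,10),(23.7,31))]:
    d=on("top",297+a[0],135+a[1],.171)-on("top",297+b[0],135+b[1],.171);print(np.degrees(np.arctan2(d[1],d[0])))
# PCA of dark-line response inside the bar
import itertools
G=g[141:172,303:332];print(G[4:28:2,4:24].astype(int))
for b in(12,15,18):go(b,.22)
E
```

```text
[[-0.9001 -0.0007  0.4357]
 [-0.4357  0.0012 -0.9001]
 [ 0.0001 -1.     -0.0014]]
[318.6267 154.2236]
14.266135197036437 0.017828453474079072
11.83497639418837 0.015039213564316764
12.488096126373351 0.024307539413577727
19.047713601929868
20.49030181716346
15.895209791281236
10.707086992890389
[[251 250 249 246 237 225 182 129 132 163 141 133 183 222 234 238 244 248
  250 250]
 [249 242 220 183 150 113  71  50 102 167 157  99  61  68  86 113 146 183
  226 244]
 [221 178 126  80  53  40  29  30  60 129 185 156  83  41  42  43  48  63
  103 160]
 [134  81  52  44  43  39  31  27  34  55  79  71  49  38  41  43  42  43
   45  61]
 [ 74  47  44  43  43  42  37  28  27  34  40  42  41  38  36  40  43  42
   42  44]
 [ 55  43  43  44  43  44  41  34  27  30  38  43  41  39  36  38  41  44
   43  43]
 [ 45  43  43  43  43  43  43  39  31  26  33  40  42  41  38  36  39  42
   42  43]
 [ 45  42  43  43  44  43  44  41  35  28  28  36  42  42  40  35  36  40
   42  43]
 [ 58  44  43  44  43  44  43  44  40  33  27  32  38  42  40  38  36  40
   43  44]
 [ 86  50  43  44  44  43  44  44  42  38  30  27  34  40  40  36  34  37
   41  43]
 [155 104  64  48  44  44  44  44  43  42  34  26  25  26  25  23  32  39
   48  74]
 [207 189 152 109  73  54  46  43  44  42  40  32  27  28  32  38  51  74
  118 164]]
bar 12 sg 90 rotvec [   0.0254 -166.1725   -0.1155] shift mm [-535.3951   25.3768 -291.8648]
bar 12 sg -90 rotvec [ 0.0792 13.8275  0.0174] shift mm [-535.3951   25.3768 -291.8648]
bar 15 sg 90 rotvec [   0.0227 -169.1725   -0.1178] shift mm [-535.3951   25.3768 -291.8648]
bar 15 sg -90 rotvec [ 0.0796 10.8275  0.0153] shift mm [-535.3951   25.3768 -291.8648]
bar 18 sg 90 rotvec [   0.0199 -172.1725   -0.1202] shift mm [-535.3951   25.3768 -291.8648]
bar 18 sg -90 rotvec [0.0799 7.8275 0.0132] shift mm [-535.3951   25.3768 -291.8648]
```

```bash
python3 -m jog '[[0,-17,0,-54,2,-29,-1],[0,-34,0,-107,5,-58,-1],[0,-34,0,-107,5,-58,-1],[0,-51,0,-160,7,-87,-1],[0,-51,0,-160,7,-87,-1],[0,-68,0,-214,10,-117,-1],[0,-68,0,-214,10,-117,-1],[0,-86,0,-268,13,-146,-1],[0,-86,0,-268,13,-146,-1],[0,-103,0,-321,15,-175,-1],[0,-103,0,-321,15,-175,-1],[0,-120,0,-375,18,-204,-1],[0,-120,0,-375,18,-204,-1],[0,-137,0,-428,20,-233,-1],[0,-137,0,-428,20,-233,-1],[0,-155,0,-482,23,-263,-1],[0,-155,0,-482,23,-263,-1],[0,-172,0,-535,25,-292,-1],[0,-172,0,-535,25,-292,-1],[0,-172,0,-535,25,-292,-1]]'
python3 - <<'E'
from h import *
s=r.state();print(s["joint_positions"],s["eef_pos"],s["wrist_force"],s["ft_torque"],s["clock"]);print(rot());go(17.5,.155)
im=snapshot("scene");cv2.imwrite("pics/s1.png",cv2.resize(im[130:290,150:350,::-1],None,fx=3.5,fy=3.5,interpolation=3))
E
```

```text
clock: 2.1
eef_pos: [0.6274, -0.0634, 0.2202]
orientation: [0.699, -0.697, -0.112, 0.112]
wrist_force: [-0.3, 0.0, -0.0]
gripper_width: 0.0916
[ 0.5035  0.581  -0.7624  1.5445  0.4192  1.1863  1.5543] [ 0.6274 -0.0634  0.2202] [-0.3272  0.0281 -0.0044] [ 0.0989 -0.1733 -0.0029] 2.1
[[ 0.9494 -0.0003 -0.3139]
 [ 0.3139  0.0019  0.9494]
 [ 0.0003 -1.      0.0019]]
bar 17.5 sg 90 rotvec [-0.108   0.7967  0.0183] shift mm [-1.4322 65.2325 -2.617 ]
bar 17.5 sg -90 rotvec [   0.0286 -179.2032    0.1689] shift mm [-1.4322 65.2325 -2.617 ]
```

View pics/s1.png

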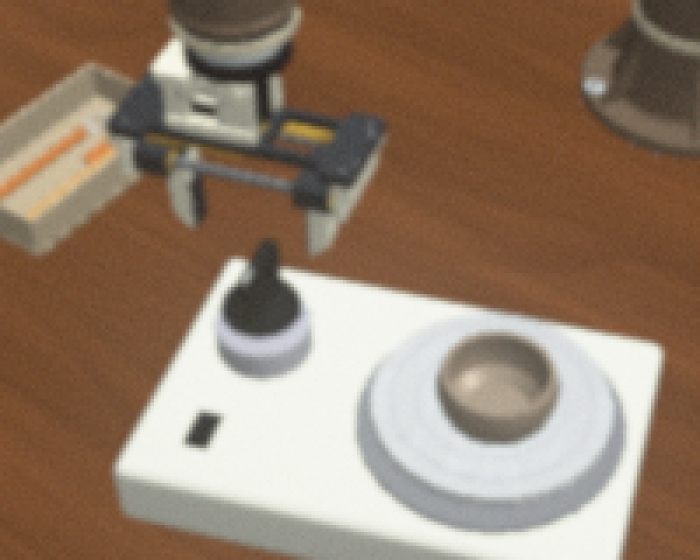

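The open gripper stands over the knob, with clearance to everything. I descend and close gently.

```bash
python3 -m jog '[[0,0.8,0,-1.4,20,-2.6,-1],[0,0.8,0,-1.4,35,-2.6,-1],[0,0.8,0,-1.4,50,-2.6,-1],[0,0.8,0,-1.4,60,-2.6,-1],[0,0.8,0,-1.4,65,-2.6,-1],[0,0.8,0,-1.4,65,-2.6,-1],[0,0.8,0,-1.4,65,-2.6,-1]]' 
python3 - <<'E'
from h import *
s=r.state();print(s["eef_pos"],s["wrist_force"],s["ft_torque"],s["gripper_width"]);go(17.5,.155)
E
python3 -m jog '[[0,0,0,0,0,0,0.3],[0,0,0,0,0,0,0.5],[0,0,0,0,0,0,0.6],[0,0,0,0,0,0,0.7],[0,0,0,0,0,0,0.8],[0,0,0,0,0,0,0.9],[0,0,0,0,0,0,1],[0,0,0,0,0,0,1],[0,0,0,0,0,0,1],[0,0,0,0,0,0,1],[0,0,0,0,0,0,1]]' 12
python3 - <<'E'
from h import *
s=r.state();print(s["eef_pos"],s["wrist_force"],s["ft_torque"],s["gripper_width"]);go(17.5,.155)
E
```

```text
clock: 2.85
eef_pos: [0.6264, -0.0694, 0.1562]
orientation: [-0.699, 0.699, 0.104, -0.104]
wrist_force: [-0.4, 0.1, -0.0]
gripper_width: 0.092
[ 0.6264 -0.0694  0.1562] [-0.4377  0.0987 -0.035 ] [ 0.1512 -0.1066  0.0357] 0.09195542811578274
bar 17.5 sg 90 rotvec [ 0.0075 -0.5863  0.0389] shift mm [1.2659 1.201  2.9401]
bar 17.5 sg -90 rotvec [ -0.0609 179.4137   0.0117] shift mm [1.2659 1.201  2.9401]
clock: 3.95
eef_pos: [0.6255, -0.0673, 0.1557]
orientation: [0.7, -0.698, -0.104, 0.105]
wrist_force: [-1.7, 5.2, 2.0]
gripper_width: 0.0136
[ 0.6255 -0.0673  0.1557] [-1.6777  5.1865  2.0092] [1.3175 0.2967 0.1035] 0.01364489475502847
bar 17.5 sg 90 rotvec [-0.1589 -0.4808 -0.0124] shift mm [1.5482 0.7229 0.6502]
bar 17.5 sg -90 rotvec [  0.0194 179.519   -0.2489] shift mm [1.5482 0.7229 0.6502]
```

```bash
cat > st.py <<'E'
from h import *
s=r.state();M=rot();a=np.degrees(np.arctan2(M[1,0],M[0,0]))
print("t %.2f bar %.2f  xyz %s F %s (tool %s) M %s w %.4f q7 %.2f"%(s["clock"],a,s["eef_pos"]*1000,s["wrist_force"],M.T@s["wrist_force"],s["ft_torque"],s["gripper_width"],s["joint_positions"][6]))
E
python3 -m jog '[[0,0,0,0.5,0,1,1],[0,0,0,1,0,2.2,1],[0,0,0,1,0,2.2,1],[0,0,0,1,0,2.2,1]]' 40 >/dev/null; python3 st.py
python3 -m jog '[[0,2,0,0,0,0,1],[0,4,0,0,0,0,1],[0,6,0,0,0,0,1],[0,6,0,0,0,0,1]]' >/dev/null; python3 st.py
```

```text
t 4.35 bar 16.93  xyz [625.7129 -66.9479 155.6284] F [-5.0692  2.0062  3.8872] (tool [-4.2707 -3.8799  3.397 ]) M [0.6852 1.1682 0.1127] w 0.0138 q7 1.49
t 4.75 bar 10.87  xyz [625.6927 -66.6826 155.673 ] F [-5.532   2.4447  3.9475] (tool [-4.977  -3.939   3.4462]) M [0.8097 1.187  0.0706] w 0.0137 q7 1.40
```

```bash

python3 -m jog '[[0,3,0,-1,-0.7,1,1],[0,6,0,-1.3,-0.7,1,1],[0,9,0,-1.3,-0.7,1,1],[0,12,0,-1.3,-0.7,1,1],[0,12,0,-1.3,-0.7,1,1]]' >/dev/null; python3 st.py
python3 -m jog '[[0,2,0,0,0,0,1],[0,4,0,0,0,0,1],[0,4,0,0,0,0,1]]' >/dev/null; python3 st.py
python3 -m jog '[[0,1,0,0,0,0,1],[0,2,0,0,0,0,1],[0,2,0,0,0,0,1]]' >/dev/null; python3 st.py
python3 -m jog '[[0,1,0,0,0,0,1],[0,2,0,0,0,0,1],[0,2,0,0,0,0,1]]' >/dev/null; python3 st.py
python3 -m jog '[[0,1,0,0,0,0,1],[0,2,0,0,0,0,1],[0,2,0,0,0,0,1]]' >/dev/null; python3 st.py
```

```text
t 5.25 bar -1.12  xyz [625.1995 -66.0009 155.8356] F [ 1.6387  3.1561 -7.1671] (tool [1.5751 7.1699 3.1819]) M [ 0.9457 -0.5299 -0.0016] w 0.0138 q7 1.22
t 5.55 bar -5.02  xyz [625.1373 -65.8662 155.8627] F [ 2.2963  4.6386 -8.508 ] (tool [1.8816 8.5126 4.8136]) M [ 1.2709 -0.741  -0.0002] w 0.0138 q7 1.16
t 5.85 bar -6.97  xyz [625.15  -65.796 155.851] F [ 2.8177  4.6744 -9.0258] (tool [2.2297 9.0313 4.9718]) M [ 1.2885 -0.8404  0.1115] w 0.0137 q7 1.13
t 6.15 bar -8.96  xyz [625.143  -65.6929 155.8666] F [ 2.727   5.2987 -9.4827] (tool [1.8686 9.4893 5.6476]) M [ 1.3565 -0.861   0.1176] w 0.0142 q7 1.10
t 6.45 bar -10.96  xyz [625.1824 -65.5688 155.8733] F [ 3.07    4.2329 -8.7182] (tool [2.2093 8.7245 4.7276]) M [ 1.3943 -0.8573  0.0782] w 0.0140 q7 1.07
```

```bash

python3 -m jog '[[0,1,0,-0.3,0.4,0.5,1],[0,2,0,-0.3,0.4,0.8,1],[0,2,0,-0.3,0.4,0.8,1]]' >/dev/null; python3 st.py
python3 -m jog '[[0,1,0,0,0,0,1],[0,2,0,0,0,0,1],[0,2,0,0,0,0,1]]' >/dev/null; python3 st.py
python3 -m jog '[[0,1,0,0,0,0,1],[0,2,0,0,0,0,1],[0,2,0,0,0,0,1]]' >/dev/null; python3 st.py
python3 -m jog '[[0,1,0,0,0,0,1],[0,2,0,0,0,0,1],[0,2,0,0,0,0,1]]' >/dev/null; python3 st.py
```

```text
t 6.75 bar -13.07  xyz [625.1406 -65.3973 155.8502] F [ 4.3173  4.5071 -9.4336] (tool [3.1817 9.4375 5.3624]) M [ 1.1251 -1.0626  0.1234] w 0.0137 q7 1.04
t 7.05 bar -15.07  xyz [625.1424 -65.2998 155.8669] F [ 3.9072  3.6701 -9.5889] (tool [2.8144 9.5932 4.5533]) M [ 1.1673 -1.0801  0.1637] w 0.0138 q7 1.01
t 7.35 bar -17.07  xyz [625.1636 -65.1783 155.8583] F [ 4.1684  3.8554 -9.9968] (tool [ 2.8491 10.002   4.9007]) M [ 1.2494 -1.0686  0.1137] w 0.0141 q7 0.98
t 7.65 bar -19.06  xyz [625.2106 -65.0889 155.8656] F [ 4.2466  4.7119 -9.9653] (tool [2.4705 9.972  5.8309]) M [ 1.2826 -1.2058  0.0533] w 0.0137 q7 0.95
```

```bash

python3 -m jog '[[0,1,0,0.5,0.5,0.8,1],[0,2,0,1,0.7,1.5,1],[0,2,0,1,0.7,1.5,1]]' >/dev/null; python3 st.py
python3 -m jog '[[0,1,0,0,0,0,1],[0,2,0,0,0,0,1],[0,2,0,0,0,0,1]]' >/dev/null; python3 st.py
python3 -m jog '[[0,1,0,0,0,0,1],[0,2,0,0,0,0,1],[0,2,0,0,0,0,1]]' >/dev/null; python3 st.py
python3 -m jog '[[0,1,0,0,0,0,1],[0,2,0,0,0,0,1],[0,2,0,0,0,0,1]]' >/dev/null; python3 st.py
```

```text
t 7.95 bar -21.13  xyz [625.7442 -64.8197 155.7162] F [-3.1071  1.2549  2.7018] (tool [-3.3522 -2.6999  0.0477]) M [0.6257 0.9125 0.0993] w 0.0139 q7 0.91
t 8.25 bar -23.18  xyz [625.8193 -64.6743 155.5113] F [-4.4103  2.4192  2.788 ] (tool [-5.008  -2.7857  0.4864]) M [ 0.6395  1.0734 -0.0133] w 0.0139 q7 0.88
t 8.55 bar -25.17  xyz [625.8283 -64.5856 155.5117] F [-3.6201  2.9044  3.8283] (tool [-4.5136 -3.8266  1.0867]) M [ 0.6885  1.0463 -0.0129] w 0.0138 q7 0.85
t 8.85 bar -27.18  xyz [625.8878 -64.5216 155.5169] F [-4.6334  3.6417  4.4061] (tool [-5.7874 -4.4037  1.1215]) M [ 0.7616  1.0043 -0.0824] w 0.0135 q7 0.82
```

Torque dip has begun (at about -22°). I go on in small steps to the middle.

```bash

python3 -m jog '[[0,0.7,0,-0.5,-0.2,0.3,1],[0,1.5,0,-0.5,-0.2,0.3,1],[0,1.5,0,-0.5,-0.2,0.3,1]]' >/dev/null; python3 st.py
python3 -m jog '[[0,0.7,0,0,0,0,1],[0,1.5,0,0,0,0,1],[0,1.5,0,0,0,0,1]]' >/dev/null; python3 st.py
python3 -m jog '[[0,0.7,0,0,0,0,1],[0,1.5,0,0,0,0,1],[0,1.5,0,0,0,0,1]]' >/dev/null; python3 st.py
```

```text
t 9.15 bar -28.66  xyz [625.8744 -64.3027 155.6772] F [-4.43    2.2298  3.8157] (tool [-4.956  -3.8165 -0.1697]) M [ 0.3657  0.8918 -0.0486] w 0.0135 q7 0.80
t 9.45 bar -30.14  xyz [625.9109 -64.2397 155.5458] F [-4.4268  0.9882  2.4125] (tool [-4.3242 -2.4124 -1.3691]) M [0.2858 0.8953 0.0065] w 0.0138 q7 0.78
t 9.75 bar -31.64  xyz [625.8959 -64.2355 155.472 ] F [-3.992   0.2772  2.8584] (tool [-3.544  -2.8578 -1.859 ]) M [0.0918 0.898  0.0644] w 0.0139 q7 0.75
```

The torque crosses zero at about -30.3°, 8° after the groove's start, which fits. I now push gently, a little at a time.

```bash

python3 -m jog '[[0,-0.5,0,-0.4,0.7,-0.2,1],[0,-1,0,-0.5,1.4,-0.3,1],[0,-1,0,-0.5,1.4,-0.3,1]]' >/dev/null; python3 st.py
python3 -m jog '[[0,0,0,0,0.6,0,1],[0,0,0,0,1.2,0,1],[0,0,0,0,1.2,0,1]]' >/dev/null; python3 st.py
```

```text
t 10.05 bar -30.58  xyz [625.749  -64.175  154.2122] F [-3.0707  0.2101  3.7581] (tool [-2.7479 -3.7606 -1.3797]) M [ 0.042   0.4802 -0.0955] w 0.0139 q7 0.77
t 10.35 bar -30.59  xyz [625.715  -64.121  153.0279] F [-1.6376 -0.2979  4.8972] (tool [-1.2547 -4.8983 -1.0885]) M [-0.0464  0.2354 -0.1141] w 0.0140 q7 0.77
```

```bash

python3 -m jog '[[0,0,0,0,0.8,0,1],[0,0,0,0,1.6,0,1],[0,0,0,0,2.4,0,1],[0,0,0,0,2.4,0,1]]' >/dev/null; python3 st.py
python3 -m jog '[[0,0,0,0,0.8,0,1],[0,0,0,0,1.6,0,1],[0,0,0,0,2.4,0,1],[0,0,0,0,3.2,0,1],[0,0,0,0,3.8,0,1],[0,0,0,0,3.8,0,1]]' >/dev/null; python3 st.py
```

```text
t 10.75 bar -30.59  xyz [625.6746 -64.1118 150.5981] F [-0.2861 -1.3474  4.9564] (tool [ 0.4424 -4.9565 -1.3043]) M [-0.1304  0.0631 -0.0696] w 0.0134 q7 0.77
t 11.35 bar -30.59  xyz [625.639  -64.1006 146.9015] F [-0.8885 -0.0432  6.0089] (tool [-0.7394 -6.0095 -0.4883]) M [-0.114   0.0911 -0.099 ] w 0.0136 q7 0.77
```

The knob is in by 9 mm at 6 N, so the key is in the notch. I turn on clockwise, staying short of the hard stop (about -53°).

```bash

python3 -m jog '[[0,1,0,0,0,0,1],[0,2,0,0,0,0,1],[0,3,0,0,0,0,1],[0,4,0,0,0,0,1],[0,4,0,0,0,0,1]]' >/dev/null; python3 st.py
python3 -m jog '[[0,1,0,0,0,0,1],[0,2,0,0,0,0,1],[0,3,0,0,0,0,1],[0,4,0,0,0,0,1],[0,4,0,0,0,0,1]]' >/dev/null; python3 st.py
python3 -m jog '[[0,1,0,0,0,0,1],[0,2,0,0,0,0,1],[0,3,0,0,0,0,1],[0,4,0,0,0,0,1],[0,4,0,0,0,0,1]]' >/dev/null; python3 st.py
python3 -m jog '[[0,1,0,0,0,0,1],[0,2,0,0,0,0,1],[0,3,0,0,0,0,1],[0,4,0,0,0,0,1],[0,4,0,0,0,0,1]]' >/dev/null; python3 st.py
```

```text
t 11.85 bar -34.57  xyz [625.5956 -64.0906 146.9939] F [ 0.0522 -0.5629  5.9413] (tool [ 0.3671 -5.941  -0.4341]) M [-0.1652  0.0976  0.4771] w 0.0137 q7 0.71
t 12.35 bar -38.61  xyz [625.862  -63.761  147.1264] F [-0.199   0.0706  6.7179] (tool [-0.1939 -6.7182 -0.0633]) M [ 0.0313 -0.0252 -0.0674] w 0.0138 q7 0.64
t 12.85 bar -42.59  xyz [625.9812 -63.6797 147.1669] F [-0.0772 -0.2254  5.7264] (tool [ 0.1008 -5.7265 -0.2119]) M [ 0.0645 -0.0991  0.0209] w 0.0137 q7 0.58
t 13.35 bar -46.59  xyz [626.1226 -63.5123 147.2425] F [0.1461 1.3403 5.6134] (tool [-0.8681 -5.6126  1.036 ]) M [ 0.1731 -0.2158  0.0154] w 0.0134 q7 0.52
```

```bash

python3 -m jog '[[0,1,0,0,0,0,1],[0,2,0,0,0,0,1],[0,2,0,0,0,0,1],[0,2,0,0,0,0,1]]' >/dev/null; python3 st.py
python3 -m jog '[[0,0,0,0,-0.5,0,1],[0,0,0,0,-1,0,1],[0,0,0,0,-1,0,1]]' >/dev/null; python3 st.py
```

```text
t 13.75 bar -48.56  xyz [626.1908 -63.4653 147.2464] F [0.046  0.8127 6.3388] (tool [-0.5735 -6.3383  0.5835]) M [ 0.1906 -0.1976  0.044 ] w 0.0140 q7 0.49
t 14.05 bar -48.56  xyz [626.1418 -63.5032 147.8812] F [3.4266 0.9863 1.5164] (tool [ 1.5295 -1.5103  3.2239]) M [ 0.3832 -0.8594 -0.0119] w 0.0138 q7 0.50
```

With the push taken off, the knob stays 8 mm down, held by the ring. I release and retreat straight up.

```bash

python3 -m jog '[[0,0,0,-0.5,-0.2,-0.8,0.6],[0,0,0,-0.5,-0.2,-0.8,0.3],[0,0,0,-0.5,-0.2,-0.8,0],[0,0,0,-0.5,-0.2,-0.8,-0.3],[0,0,0,-0.5,-0.2,-0.8,-0.3],[0,0,0,-0.5,-0.2,-0.8,-0.3]]' >/dev/null; python3 st.py
python3 -m jog '[[0,0,0,0,-10,0,-0.3],[0,0,0,0,-25,0,-0.3],[0,0,0,0,-50,0,-0.3],[0,0,0,0,-90,0,-0.3],[0,0,0,0,-130,0,-0.3],[0,0,0,-60,-140,-60,-0.3],[0,0,0,-110,-140,-110,-0.3],[0,0,0,-150,-140,-150,-0.3],[0,0,0,-150,-140,-150,-0.3],[0,0,0,-150,-140,-150,-0.3],[0,0,0,-150,-140,-150,-0.3]]'>/dev/null; python3 st.py
python3 - <<'E'
from h import *
a=snapshot("top");b=snapshot("scene")
cv2.imwrite("pics/top2.png",a[:,:,::-1]);cv2.imwrite("pics/scene2.png",b[:,:,::-1])
o=np.zeros((480,800,3),np.uint8);o[:,:400]=cv2.resize(a[135:183,297:337,::-1],(400,480),interpolation=3);o[:,400:]=cv2.resize(b[195:243,205:245,::-1],(400,480),interpolation=3)
cv2.imwrite("pics/k2.png",o)
E
```

```text
t 14.65 bar -48.59  xyz [624.2794 -64.2542 147.7839] F [-0.0534 -0.2033 -0.0833] (tool [ 0.1171  0.0833 -0.1745]) M [ 0.0447 -0.2176 -0.0446] w 0.0541 q7 0.50
t 15.75 bar -48.59  xyz [411.5784 -50.8684 289.5667] F [ 0.8098 -0.6633 -0.3816] (tool [1.0319 0.3849 0.1686]) M [ 0.0617 -0.177  -0.0493] w 0.0594 q7 0.66
```

View pics/top2.png

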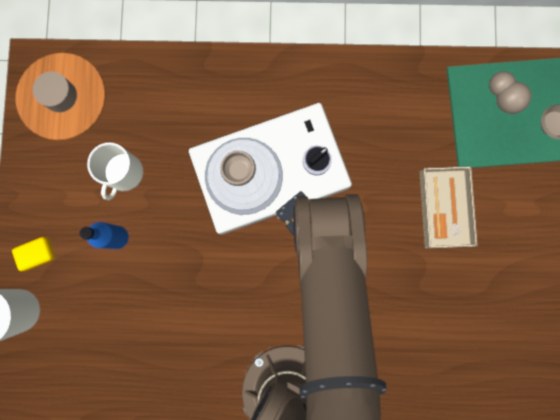

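View pics/k2.png

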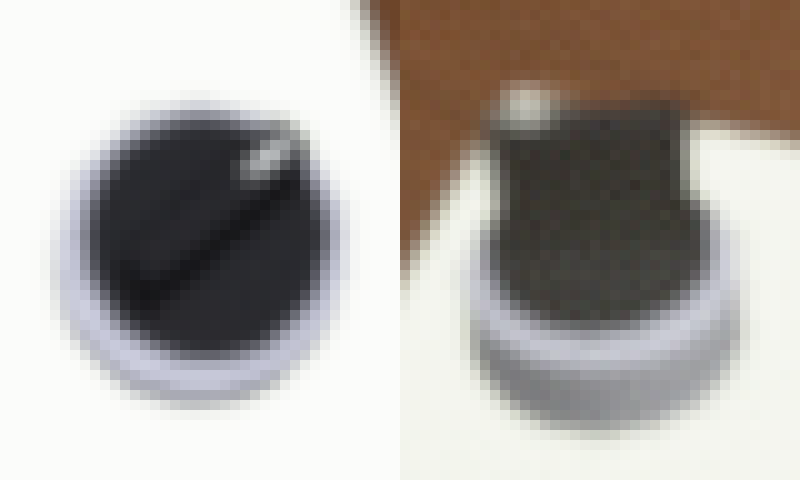

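The knob's bar now points up and to the right (about -50°). Its skirt sits lower in the collar: the black edge is about 2.5 px lower in the scene view, and the rim shows all round. Bowl, jug, flask and tray stand where they were.

```bash
python3 - <<'E'
from h import *
print(r.close_job())
E
```

```text
the job is handed in; nothing more can be done
None
```

The pottery wheel is locked: the knob is pushed in, turned on clockwise past the notch, and stayed down when I let go. The job was handed in at about 16 s of the 72 s allowed.

- **Notch:** I turned the knob clockwise in 1.5–2° steps. The torque dropped off at about -22° and crossed zero at about -30.3° (bar angle in the world frame).
- **Push:** The knob went in 9 mm with 6 N at the end, so the key was in the notch and not on the ring.
- **Lock:** I turned on over the hump (about 0.48 N m) to about 18° (0.32 rad) past the notch. That is short of the stop, which should be 23° past it.
- **After release:** With the push eased to about 1.5 N, less than the spring's force, the grip point stayed at about 148 mm, 8 mm below its raised height. After release the pictures show the bar at about -50° and the skirt still lower in the collar. The bowl, tray, jug and flask look unmoved by eye in the top view.

**Disagreements:**
- The drag read about 0.02–0.04 N m past the hump, lower than the expected 0.1.
- It also read about zero twice early in the turn, at -1° and -5°, with no hump after it, so I took that as noise.
- Small misalignments of the grip gave sideways forces of up to about 6 N and upward pulls of up to 10 N on the raised knob.

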